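# Unlock the payment drop box and hold its lid open

### The arm

A 6-joint arm with a two-finger parallel gripper is mounted at the origin on the work surface. World frame = base frame: x ahead of the robot, y to its left, z up, the work surface at z = 0. Lengths are in m, angles in rad, forces in N, time in s.
With the tool pointing down it reaches from about 0.275 to 0.825 m from the base axis. Payload 4.9 kg.
Tool frame: the origin (TCP) lies midway between the tips of the shut fingers; the grasp point (between the pads) lies 19 mm behind it (grip_point_offset is the distance from the TCP to the grasp point, in m); z points along the fingers, x is the direction in which the jaws open and shut, and the axes are right-handed (so a half turn about z gives the same grasp; the last joint's range is limited). The gripper opens to 85 mm and grips with 20 to 120 N. Pads are 22 mm wide; open, the fingers measure 114 mm over their backs; the gripper's body (76 mm by 85 mm) begins 54 mm behind the grasp point. The pads swing forward as they close: fully open they stand 13 mm farther back than shut.
Start: joints at [1.016, 0.326, -0.193, 1.052, 0, 1.437], TCP at [0.225, 0.502, 0.231] pointing down, gripper open.
Joint ranges: [-2.65, 2.65], [-0.97, 1.79], [-1.3, 1.35], [-1.93, 2.1], [-1.47, 1.37], [-3.14, 3.14]. Speed limits (rad/s): [2.57, 2.57, 3.14, 3.14, 3.14, 3.14].

### API

Orientations are given as a rotation vector (axis times angle).
In Python, from cell import * gives the robot as it stands. Calls block until the motion is done:
- movep(position, orientation): joint-space move of the TCP to a pose.
- move_l(position, velocity=0.15, rot=None, until_force=None): straight line of the TCP; rot=None keeps the orientation; velocity is the mean speed in m/s. With until_force (N) it stops when the force on the tool has changed by that much, and returns True; else False.
- set_joints(angles): joint-space move.
- let_go() and grab(newtons=None): open the fingers fully, or close them until they stop; newtons is the grip in N (None keeps the last).
- sleep(seconds).
- ik(position, orientation): joint angles nearest the present ones, or None.
- get_state(): the state.
- grab_frame(name): name is "side" or "top"; returns a dict with "img" (480x640x3 uint8, red, green, blue), "fx", "fy", "cx", "cy" (pixels), "cam_to_world" (4x4, takes a point from camera to world coordinates). Camera axes: x right, y down, z forward; pixel columns grow to the right and rows downward; lengths in m; the calibration is good to about 2 mm. A picture is of the moment at which its call begins. There is no depth.
A pose or a line that the arm cannot do raises MotionError and nothing moves.
- sign_off(): hands the job in, once; it reports no verdict.
Trained networks look in the newest picture that a camera, given by its name, has taken for a name from the list of things; names that differ only in an ending like _2 or _b are one class to them, and where a whole thing is asked for, a point or a joint stands for the part that bears it (a point fixed in the world has none). Each returns a list of dicts, best first, with "score" (0 to 1); they miss things now and then, are a little off and sometimes report something else, mostly with a low value. They report only what shows in the picture. A call takes as long as a camera call.
- spot_in(camera, name): "centre" ([column, row] in pixels, amid what is visible of it).
- silhouettes(camera, name): "mask" (480x640 bool, what is visible of it) and "centre" ([column, row] in pixels, amid what is visible of it).
- tip_of(camera, name): "centre" ([column, row] in pixels: a listed point, or the origin of a listed thing).
The state is a dict: "clock": time; "q": joint angles; "joint_velocities": joint speeds; "tau": joint torques, N m; "position": TCP position; "eef_rot": TCP orientation; "contact_force": force on the tool from outside, world axes, zero at the start; "wrist_torque": the same for the moment, N m; "finger_gap": opening from 0.0 (shut) to 1.0 (fully open).
Only numpy, scipy, OpenCV 4.12 (cv2) and the standard library are available. Lean on these libraries where they do the work, as an engineer would, in place of code of your own. Each camera call takes 0.05 s, during which the arm holds its last target.

### The job

Take the yellow key from the wooden key block, push it fully into the lock on the lid of the payment drop box and turn it a quarter turn clockwise; leave the key in the lock. Then lift the lid by its bar handle and finish while still holding the handle, with the lid held steady at 60 degrees open so that a colleague can empty the box: it falls shut if let go. Leave the other keys and everything else on the counter where they are.

Things in the scene. Friction and masses are not known exactly. Their poses are not given: they have to be found in the camera images.
- key_yellow: Key with a yellow bow, upright, blade down, in a slot of the key block. Origin: middle of the blade's tip, z up. Blade 11 mm wide (its y), 3.5 mm thick (x), z = 0 to 18 mm, tip rounded. Bow 26 mm wide (y), 9 mm thick (x), z = 18 to 52 mm; its flat underside is the shoulder that stops on the block's top or lock's face. Works either way round. 25 g. Pinch it across the 9 mm, 42 mm above the tip.
- key_red: Like the yellow key but with a red bow; stands in another slot of the block. Not needed; leave it there.
- key_blue: Like the yellow key but with a blue bow; stands in another slot of the block. Not needed; leave it there.
- key_block: Fixed wooden key block, 50 (x) x 150 (y) x 30 mm high. Origin at the centre of its underside. Three slots in its top at y = -45, 0, +45 mm, each 5 (x) x 12.5 (y) x 22 mm deep; which key stands in which varies. The keys' x and y axes are parallel to the block's.
- dropbox: Fixed slate-grey steel payment box, 220 (x) x 320 (y) x 120 mm high plus a 4 mm lid. Origin at the centre of its underside; -x is its front (towards the robot at yaw 0); the lid hinges on its rear (+x) edge. On the lid's top, 40 mm behind the front edge: the handle in the middle and the lock on the right (-y); a payment slot nearer the hinge.
- lid_hinge (a point): Point on the hinge axis, at the middle of the lid's rear edge, 110 mm behind the box's centre (+x) and 120 mm above the counter. The axis is horizontal, along the box's y.
- lid (a joint): Opening angle of the lid in rad: 0 closed, 1.047 = 60 degrees, stop at 1.4. The front edge rises and swings back over the hinge. 0.6 to 0.95 kg with handle and lock; lifting takes 3 to 6 N at the handle; it falls shut from any angle. A cam under it keeps it shut (0.02 rad of play) until the cylinder is turned past 1.15 rad.
- handle: Steel bow handle, moves with the lid. Origin at its foot on the lid's top, 180 mm in front of the hinge axis. Its round bar, 10 mm thick, runs along the box's y, straight for 100 mm, its axis 40 mm above the lid (top of the bar 170 mm above the counter, lid shut); legs at y = -55 and +55 mm. The pinched bar can turn between the pads as the lid swings.
- handle_grip (a point): Middle of the handle's bar, on its axis: 180 mm in front of the hinge axis and 44 mm above it when closed; moves on an arc about the hinge. Its axes are the lid's (z out of the lid).
- lock_face (a point): Centre of the face of the brass lock cylinder (24 mm across, steel collar 35 mm), 6 mm above the lid, 105 mm to the right (-y) of the handle's middle; z out of the lid; turns with the cylinder. Keyway open at the face: 12.5 mm along this x, 5 mm along y, 18.5 mm deep. The blade's width (key y) lies along this x. Key home: shoulder on the face, tip 18 mm below it.
- cylinder (a joint): Turn of the lock cylinder in rad: 0 locked (keyway along the box's x, front to back), grows clockwise seen from above, stop at 1.571 (unlocked, keyway along the box's y). Stiff, about 0.04 N m; stays where left. The blade has about 0.14 rad of play in the keyway either way.
- key_yellow_tip (a point): The middle of the tip of the yellow key's blade.
- carton: Light blue closed carton, 110 x 220 x 70 mm, loose, right of the drop box. Bystander. Origin at the centre of its underside.
- sanitizer: Clear hand sanitizer bottle, 60 mm across, 170 mm high, loose, front right. Bystander. Origin at the centre of its underside.
- pen_cup: Dark steel pen cup 76 mm across, 100 mm high, pens up to 150 mm, loose, behind the key block. Bystander.
- stapler: Black stapler 36 x 140 x 60 mm, loose, behind the key block. Bystander.
- bell: Service bell, chrome dome on a black base, 84 mm across, 58 mm high, loose, front right. Bystander.
- card_terminal: Black card terminal 170 x 80 x 38 mm lying flat, loose, left of the key block. Bystander.

How it is judged:
By the outcome, as a careful person would: the job done as asked, in the order asked, and still so for the second after the job is handed in, while the arm keeps its last pose, push and grip.
It also fails if it takes over 64 s, if anything falls off the work surface, if the arm or the gripper's body presses on something with over 40 N, if the wrist force passes 120 N, or if a joint passes its speed limit or range.

## Working session

There is one attempt and no reset: what is moved stays moved. The work goes in short steps, each a Python script; the robot and the scene stay as the last script left them, time stands still between calls to the robot, and variables do not carry over. Pictures are saved under pics/ and viewed, and the job is handed in when it is done.

```bash
ls; mkdir -p pics; python3 - <<'E'
from cell import *
import cv2
s=get_state();print(s['clock'],s['position'],s['eef_rot'],s['finger_gap'])
for c in ("side","top"):
    f=grab_frame(c);cv2.imwrite(f"pics/{c}0.png",f["img"][:,:,::-1]);print(c,f["fx"],f["fy"],f["cx"],f["cy"],f["cam_to_world"])
    for n in ["key_yellow","key_block","dropbox","handle","lock_face"]:
        print(n,[(r["score"],r["centre"]) for r in spot_in(c,n)][:2],[(r["score"],r["centre"]) for r in tip_of(c,n)][:2])
    for n in ["key_yellow_tip","handle_grip","lid_hinge"]:
        print(n,[(r["score"],r["centre"]) for r in tip_of(c,n)][:2])
print(get_state()['clock'])
E
```

```text
pics
0.0 [0.22434836 0.50150633 0.23049275] [ 2.63580277e+00  1.70806697e+00 -2.52407047e-03] 1.0018661415111674
side 556.390809191376 556.390809191376 318.6315260644334 240.0875102942327 [[-0.98416768 -0.10081193  0.14577698  0.21231333]
 [-0.17707301  0.5949369  -0.78402502  1.40540014]
 [-0.00768903 -0.79742525 -0.60336875  1.20802651]
 [ 0.          0.          0.          1.        ]]
key_yellow [(0.45, [298.1, 309.1])] [(0.54, [297.3, 318.6])]
key_block [(0.78, [286.0, 331.8]), (0.44, [284.8, 400.3])] []
dropbox [(0.61, [301.5, 230.7])] [(0.61, [306.1, 245.2])]
handle [] [(0.52, [318.1, 216.5])]
lock_face [] [(0.74, [272.8, 209.3]), (0.59, [330.1, 201.9])]
key_yellow_tip [(0.48, [299.5, 320.2]), (0.45, [231.5, 360.2])]
handle_grip [(0.51, [325.1, 207.4]), (0.26, [274.2, 209.9])]
lid_hinge [(0.85, [276.6, 208.6])]
top 545.2732157320311 545.2732157320311 316.53539395783463 237.1322099276078 [[ 0.05999964 -0.9705544   0.23328994  0.17716163]
 [-0.99817597 -0.05990331  0.00750473 -0.02648022]
 [ 0.00669109 -0.2333147  -0.97237826  1.52129761]
 [ 0.          0.          0.          1.        ]]
key_yellow [(0.5, [223.1, 244.7])] [(0.46, [225.8, 248.5]), (0.32, [194.9, 241.4])]
key_block [(0.91, [209.5, 242.9]), (0.21, [473.3, 300.8])] [(0.72, [208.8, 243.1]), (0.67, [376.5, 184.7])]
dropbox [(0.69, [364.1, 231.0])] [(0.79, [361.3, 236.1])]
handle [(0.65, [361.2, 249.5])] [(0.82, [361.2, 249.8])]
lock_face [(0.6, [399.8, 258.7])] [(0.62, [401.1, 257.9])]
key_yellow_tip [(0.59, [226.5, 252.8])]
handle_grip [(0.8, [362.0, 246.6])]
lid_hinge [(0.86, [374.1, 186.0]), (0.33, [166.6, 191.4])]
1.4
```

View pics/side0.png

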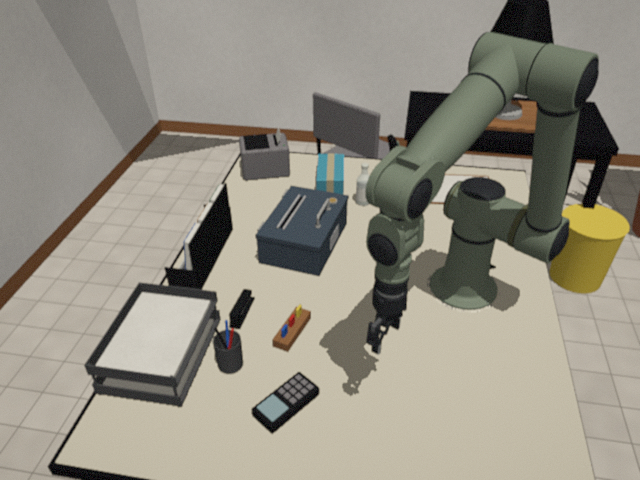

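View pics/top0.png

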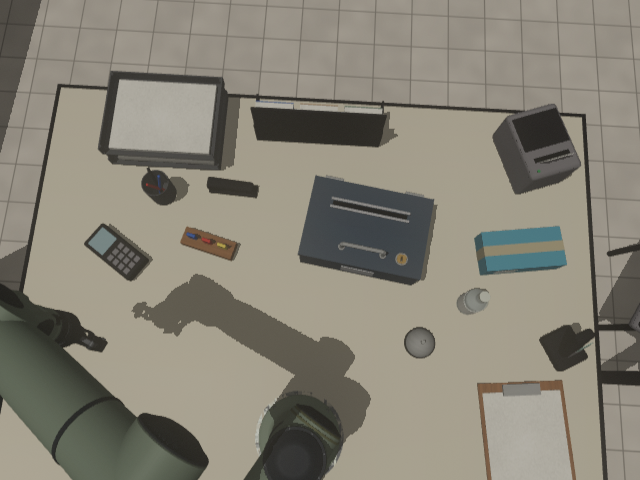

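Both views show the block at top (209,243), with the yellow key in its right slot at about (222,245). The box is at about (365,230) and the lock is a brass disc at (402,259). I'll zoom in and fit the poses from the masks.

```bash
python3 - <<'E'
import cv2,numpy as np
t=cv2.imread('pics/top0.png');s=cv2.imread('pics/side0.png')
a=cv2.resize(t[170:290,290:445],None,fx=5,fy=4.9,interpolation=cv2.INTER_CUBIC)
cv2.imwrite('pics/z1.png',a)
b=cv2.resize(t[220:265,175:245],None,fx=10,fy=10,interpolation=cv2.INTER_CUBIC);cv2.imwrite('pics/z2.png',b)
c=cv2.resize(s[180:360,250:360],None,fx=4,fy=3.3,interpolation=cv2.INTER_CUBIC)
c=cv2.resize(s[295:355,265:325],None,fx=9,fy=9,interpolation=cv2.INTER_CUBIC);cv2.imwrite('pics/z3.png',c)
c=cv2.resize(s[175:280,245:360],None,fx=5.5,fy=5.5,interpolation=cv2.INTER_CUBIC);cv2.imwrite('pics/z4.png',c)
E
```

```text
(no output)
```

View pics/z1.png

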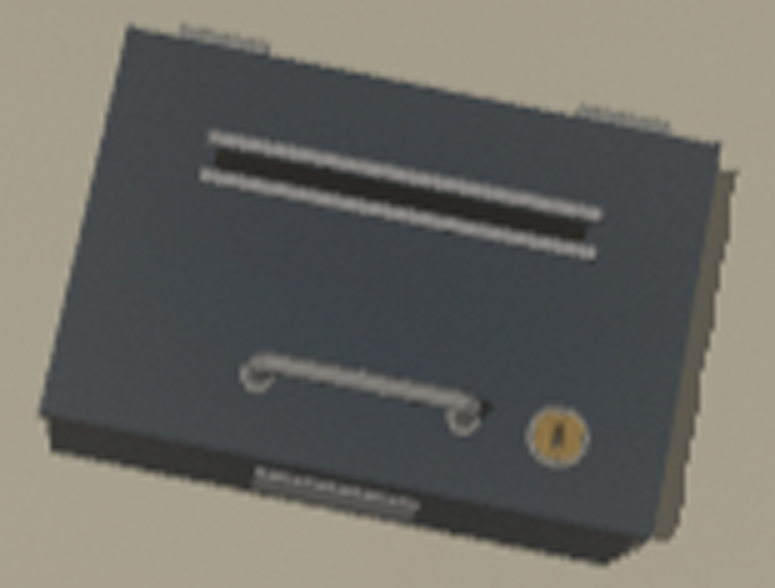

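View pics/z2.png

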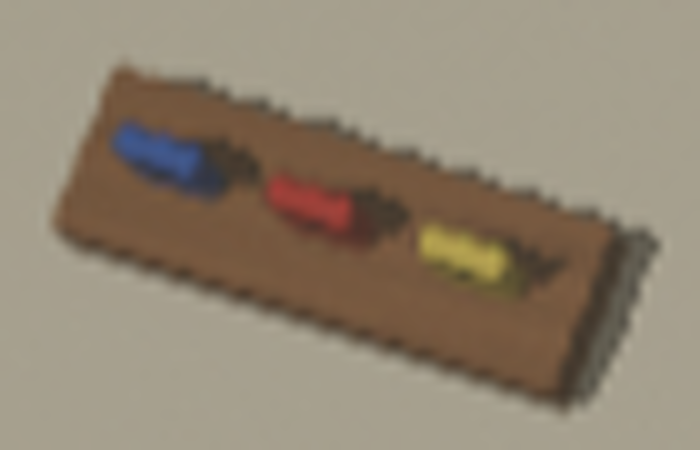

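View pics/z3.png

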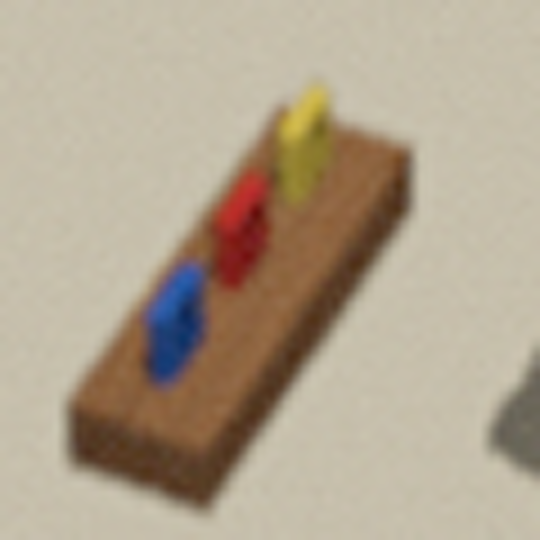

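View pics/z4.png

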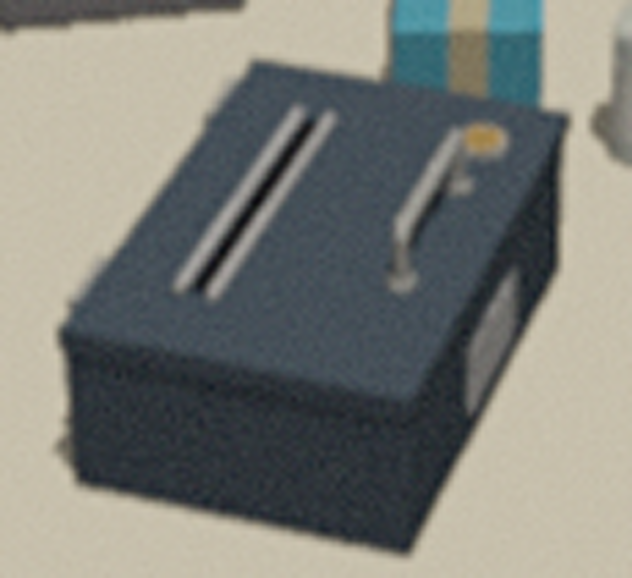

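```bash
cat > vis.py <<'E'
import numpy as np,cv2
from scipy.optimize import minimize
def proj(f,P):
    M=np.linalg.inv(np.array(f["cam_to_world"]));p=(M[:3,:3]@np.atleast_2d(P).T).T+M[:3,3]
    return np.c_[f["fx"]*p[:,0]/p[:,2]+f["cx"],f["fy"]*p[:,1]/p[:,2]+f["cy"]]
def onplane(f,uv,z):
    T=np.array(f["cam_to_world"]);d=T[:3,:3]@[(uv[0]-f["cx"])/f["fx"],(uv[1]-f["cy"])/f["fy"],1]
    return T[:3,3]+d*(z-T[2,3])/d[2]
def box(p,sx,sy,h):
    c,s=np.cos(p[2]),np.sin(p[2]);out=[]
    for z in(0,h):
        for a,b in((-1,-1),(1,-1),(1,1),(-1,1)):
            x,y=a*sx/2,b*sy/2;out.append([p[0]+c*x-s*y,p[1]+s*x+c*y,z])
    return np.array(out)
def rend(f,P):
    uv=cv2.convexHull(proj(f,P).astype(np.float32))[:,0]
    S=4
    x0,y0=np.floor(uv.min(0)).astype(int)-12;x1,y1=np.ceil(uv.max(0)).astype(int)+12
    im=np.zeros(((y1-y0)*S,(x1-x0)*S),np.uint8)
    q=((uv-[x0,y0]+.5)*S-.5)
    cv2.fillConvexPoly(im,np.round(q*256).astype(np.int32),255,shift=8)
    im=cv2.resize(im,(x1-x0,y1-y0),interpolation=cv2.INTER_AREA)/255.
    full=np.zeros((480,640));full[y0:y1,x0:x1]=im
    return full
def fit(fs,masks,dims,p0):
    def cost(p): return sum(np.abs(rend(f,box(p,*dims))-m).sum() for f,m in zip(fs,masks))
    best=None
    for k in range(3):
        r=minimize(cost,p0,method='Nelder-Mead',options=dict(initial_simplex=np.array([p0]+[np.array(p0)+d for d in np.diag([.01,.01,.06])]),xatol=1e-4,fatol=.05));p0=r.x
    return r.x,r.fun
E
cat > fit.py <<'E'
from cell import *
from vis import *
F={c:grab_frame(c) for c in("side","top")}
def comp(m,near):
    m=cv2.morphologyEx(m.astype(np.uint8),cv2.MORPH_CLOSE,np.ones((9,9)))
    m=cv2.morphologyEx(m,cv2.MORPH_OPEN,np.ones((5,5)))
    n,l=cv2.connectedComponents(m);return (l==l[int(near[1]),int(near[0])]).astype(float)
mk={};mb={}
for c,f in F.items():
    I=cv2.GaussianBlur(f["img"],(3,3),0).astype(float);r,g,b=I[...,0],I[...,1],I[...,2]
    near=dict(side=(286,334),top=(205,245))[c]
    mk[c]=comp((b/r<.68),near)
    near=dict(side=(300,225),top=(350,225))[c]
    mb[c]=comp((b/r>.95)&(r<130),near)
    print(c,mk[c].sum(),mb[c].sum())
    o=f["img"].copy();o[mk[c]>0]=[255,0,0];o[mb[c]>0]=[0,255,0];cv2.imwrite(f"pics/m_{c}.png",o[150:380,170:450,::-1])
for nm,m,d,p0 in(("block",mk,(.05,.15,.03),(.45,.25,-.25)),("box",mb,(.22,.32,.124),(.45,-.1,-.2))):
    for cs in(["side"],["top"],["side","top"]):
        p,e=fit([F[c] for c in cs],[m[c] for c in cs],d,p0);print(nm,cs,np.round(p,4),round(e,1))
E
python3 fit.py
```

```text
side 817.0 10093.0
top 957.0 10388.0
block ['side'] [ 0.5024  0.2875 -0.2355] 111.5
block ['top'] [ 0.5027  0.2885 -0.2687] 102.3
block ['side', 'top'] [ 0.5026  0.2876 -0.2362] 221.7
box ['side'] [ 0.5541 -0.1506 -0.1332] 4466.9
box ['top'] [ 0.5553 -0.1474 -0.1495] 636.8
box ['side', 'top'] [ 0.5552 -0.1484 -0.1433] 5145.2
```

```bash
python3 - <<'E'
import cv2,numpy as np
a=cv2.imread('pics/m_side.png');b=cv2.imread('pics/m_top.png')
cv2.imwrite('pics/mm.png',cv2.resize(np.vstack([a,b]),None,fx=1.25,fy=1.25))
E
```

```text
(no output)
```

View pics/mm.png

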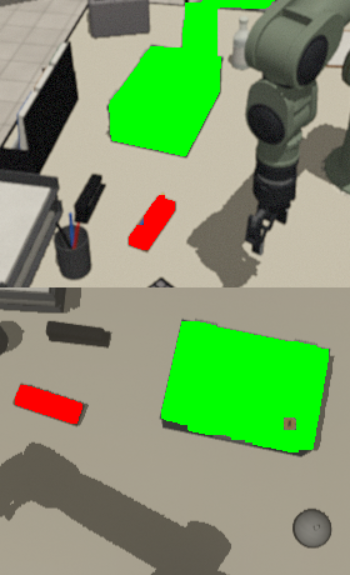

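```bash
python3 - <<'E'
s=open('fit.py').read()
s=s.replace("(b/r>.95)&(r<130)","(b/r>.88)&(r<dict(side=95,top=95)[c])&(b/r<1.5)&(b<120)").replace("b/r<.68","b/r<.70")
s=s.replace("for nm,m,d","""
for c,f in F.items():
    ms=[silhouettes(c,n) for n in("key_block","dropbox","key_yellow","lock_face","handle")]
    print(c,[(x[0]["score"],int(x[0]["mask"].sum()),x[0]["centre"]) if x else None for x in ms])
    I=f["img"].astype(float);r,g,b=I[...,0],I[...,1],I[...,2]
    win=np.zeros((480,640),bool);x,y=dict(side=(333,201),top=(401,258))[c];win[y-8:y+9,x-9:x+10]=1
    w=np.clip(r-b-(40 if c=='top' else 40),0,None)*win;v,u=np.mgrid[:480,:640];print('lock',c,(w*u).sum()/w.sum(),(w*v).sum()/w.sum(),(w>0).sum())
    x,y=dict(side=(299,312),top=(222,245))[c];win[:]=0;win[y-9:y+10,x-6:x+8]=1
    w=((g-b>45)&(g/r>.78))*win;print('key',c,(w*u).sum()/w.sum(),(w*v).sum()/w.sum(),w.sum())
for nm,m,d""")
open('fit.py','w').write(s)
E
python3 fit.py;python3 - <<'E'
import cv2,numpy as np
a=cv2.imread('pics/m_side.png');b=cv2.imread('pics/m_top.png')
cv2.imwrite('pics/mm2.png',cv2.resize(np.vstack([a,b]),None,fx=1.25,fy=1.25))
E
```

```text
side 828.0 5774.0
top 985.0 10666.0
side [(0.94, 727, [290.9, 332.1]), (0.79, 6083, [301.9, 229.0]), (0.55, 38, [295.5, 311.3]), (0.46, 377, [360.2, 185.2]), (0.25, 48, [289.8, 318.7])]
lock side 332.2398753894081 199.73052959501558 23
key side 298.40625 310.625 64
top [(0.58, 890, [211.1, 242.1]), (0.76, 11080, [366.0, 233.2]), (0.42, 199, [368.9, 251.4]), (0.38, 69, [402.6, 258.6]), (0.54, 223, [361.7, 248.6])]
lock top 401.2819414703783 258.4853675945753 69
key top 220.9375 244.71875 32
block ['side'] [ 0.5027  0.2865 -0.2349] 103.1
block ['top'] [ 0.5031  0.2892 -0.2667] 76.3
block ['side', 'top'] [ 0.5026  0.2877 -0.2671] 188.9
box ['side'] [ 0.5533 -0.1492 -0.1339] 215.7
box ['top'] [ 0.5527 -0.1468 -0.1495] 399.0
box ['side', 'top'] [ 0.5523 -0.1474 -0.1424] 642.9fit.py:25: RuntimeWarning: divide by zero encountered in divide
  w=((g-b>45)&(g/r>.78))*win;print('key',c,(w*u).sum()/w.sum(),(w*v).sum()/w.sum(),w.sum())
fit.py:25: RuntimeWarning: invalid value encountered in divide
  w=((g-b>45)&(g/r>.78))*win;print('key',c,(w*u).sum()/w.sum(),(w*v).sum()/w.sum(),w.sum())
```

View pics/mm2.png

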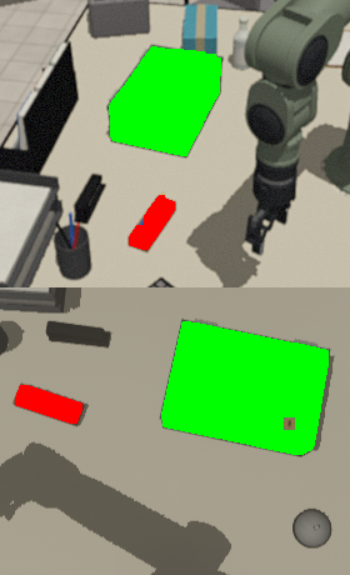

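```bash
python3 - <<'E'
from cell import *
from vis import *
f={c:grab_frame(c) for c in("side","top")}
def tri(a,b):
    def r(X): return np.r_[proj(f["side"],X)[0]-a,proj(f["top"],X)[0]-b]
    from scipy.optimize import least_squares
    s=least_squares(r,[.5,0,.1]);return s.x.round(4),s.fun.round(2)
print("lock",tri([332.24,199.73],[401.28,258.49]))
for c,uv in(("side",[332.24,199.73]),("top",[401.28,258.49])): print(c,onplane(f[c],uv,.13))
# predicted lock from box fits
for p in([.5523,-.1474,-.1424],[.5527,-.1468,-.1495],[.5533,-.1492,-.1339]):
    c,s=np.cos(p[2]),np.sin(p[2]);x,y=-.07,-.105;print([p[0]+c*x-s*y,p[1]+s*x+c*y])
P={}
for n,z2,z3 in(("blue",(155,148),(176,290)),("red",(310,200),(240,200)),("yellow",(463,250),(305,112))):
    u=[175+(z2[0]+.5)/10-.5,220+(z2[1]+.5)/10-.5]
    u3=[265+(z3[0]+.5)/9-.5,295+(z3[1]+.5)/9-.5]
    P[n]=onplane(f["top"],u,.064);print(n,P[n],onplane(f["side"],u3,.064),tri(u3,u))
d=P["yellow"]-P["blue"];print(np.linalg.norm(d),np.arctan2(d[0],-d[1]))
print([onplane(f["top"],[175+a/10-.45,220+b/10-.45],.03) for a,b in((118,68),(610,222),(58,228),(563,392))])
for p in([.5026,.2877,-.25],[.5031,.2892,-.2667]):
  for y in(.045,0,-.045):
    print(p[0]-np.sin(p[2])*y,p[1]+np.cos(p[2])*y)
E
```

```text
lock (array([ 0.4677, -0.2395,  0.1285]), array([-0.05, -0.01, -0.  ,  0.03]))
side [ 0.46718015 -0.23719267  0.13      ]
top [ 0.46748815 -0.23929472  0.13      ]
[np.float64(0.46810700408199934), np.float64(-0.24140286930914143)]
[np.float64(0.46784171139288133), np.float64(-0.2402027347280098)]
[np.float64(0.4699090603032418), np.float64(-0.24391510532376365)]
blue [0.51322997 0.33210526 0.064     ] [0.51302516 0.33499662 0.064     ] (array([0.5137, 0.3327, 0.0616]), array([-0.02, -0.01, -0.  ,  0.02]))
red [0.50124091 0.28808288 0.064     ] [0.50175164 0.29283401 0.064     ] (array([0.5024, 0.289 , 0.06  ]), array([ 0.11,  0.03,  0.  , -0.11]))
yellow [0.48982667 0.24484598 0.064     ] [0.48950406 0.24981396 0.064     ] (array([0.4906, 0.2456, 0.0599]), array([-0.04, -0.01, -0.  ,  0.03]))
0.09034322096484493 -0.2620372126379192
[array([0.54354927, 0.3535222 , 0.03      ]), array([0.50766704, 0.21089418, 0.03      ]), array([0.49644129, 0.3649215 , 0.03      ]), array([0.45849576, 0.21934588, 0.03      ])]
0.5137331781664536 0.33130105897697903
0.5026 0.2877
0.4914668218335465 0.244098941023021
0.5149597295768387 0.3326090637351724
0.5031 0.2892
0.49124027042316126 0.24579093626482765
```

```bash
cat > h.py <<'E'
from cell import *
import numpy as np
from scipy.spatial.transform import Rotation as Ro
def rv(a,tilt=0.,by=None):
    c,s=np.cos(a),np.sin(a)
    R=Ro.from_matrix([[c,s,0],[s,-c,0],[0,0,-1]])
    if tilt: R=Ro.from_rotvec(tilt*np.array([-np.sin(by),np.cos(by),0]))*R
    return R.as_rotvec()
KEY=np.array([.4908,.245]);BY=-.258
LOCK=np.array([.4677,-.2397]);XY=-.145
BC=np.array([.553,-.147])
def boxpt(x,y): 
    c,s=np.cos(XY),np.sin(XY);return BC+[c*x-s*y,s*x+c*y]
E
python3 - <<'E'
from h import *
for a in(BY,BY+np.pi):
    q=ik([*KEY,.035],rv(a));print('pick',np.round(q,2) if q is not None else q)
for a in(XY+np.pi/2,XY,XY-np.pi/2,XY+np.pi):
    q=ik([*LOCK,.15],rv(a));print('lock',round(a,2),np.round(q,2) if q is not None else q)
for a in(XY,XY+np.pi):
  for th in(0,np.pi/3):
    for t in(0,.3,.5):
      g=boxpt(.11-.1853*np.cos(.24+th),0);z=.12+.1853*np.sin(.24+th)
      R=rv(a,t,XY);tcp=np.r_[g,z]+Ro.from_rotvec(R).as_matrix()[:,2]*.019
      q=ik(tcp,R);print('lid',round(a,2),round(th,2),t,np.round(q,2) if q is not None else q)
print(get_state()['q'])
E
```

```text
pick [ 0.33  0.53 -0.44  0.6  -0.    2.16]
pick [ 0.33  0.53 -0.44  0.6  -0.   -0.98]
lock 1.43 [-0.61  0.35 -0.38  0.84  0.   -0.47]
lock -0.14 [-0.61  0.35 -0.38  0.84 -0.    1.1 ]
lock -1.72 [-0.61  0.35 -0.38  0.84  0.    2.67]
lock 3.0 [-0.61  0.35 -0.38  0.84  0.   -2.04]
lid -0.14 0 0 [-0.42  0.32 -0.44  0.81 -0.    1.29]
lid -0.14 0 0.3 [-0.38  0.54 -0.14  1.18 -0.07  1.34]
lid -0.14 0 0.5 [-0.36  0.69  0.06  1.42 -0.1   1.38]
lid -0.14 1.05 0 [-0.37  0.46  0.12  1.24 -0.    1.35]
lid -0.14 1.05 0.3 [-0.34  0.72  0.54  1.68 -0.06  1.38]
lid -0.14 1.05 0.5 [-0.33  0.95  0.89  2.01 -0.09  1.41]
lid 3.0 0 0 [-0.42  0.32 -0.44  0.81  0.   -1.85]
lid 3.0 0 0.3 [-0.38  0.54 -0.14  1.18 -0.07 -1.8 ]
lid 3.0 0 0.5 [-0.36  0.69  0.06  1.42 -0.1  -1.76]
lid 3.0 1.05 0 [-0.37  0.46  0.12  1.24  0.   -1.79]
lid 3.0 1.05 0.3 [-0.34  0.72  0.54  1.68 -0.06 -1.76]
lid 3.0 1.05 0.5 [-0.33  0.95  0.89  2.01 -0.09 -1.73]
[ 1.01581865e+00  3.26227502e-01 -1.92604142e-01  1.05200792e+00
 -9.41688957e-06  1.43660806e+00]
```

```bash
python3 - <<'E'
from h import *
import cv2
R=rv(BY)
movep([*KEY,.15],R)
f=grab_frame("side");cv2.imwrite("pics/s1.png",cv2.resize(f["img"][200:380,220:400,::-1],None,fx=3.3,fy=3.3,interpolation=cv2.INTER_CUBIC))
f=grab_frame("top");cv2.imwrite("pics/t1.png",cv2.resize(f["img"][170:290,150:290,::-1],None,fx=5,fy=5,interpolation=cv2.INTER_CUBIC))
s=get_state();print(s['clock'],s['position'],s['contact_force'])
E
```

```text
3.7167 [0.49039906 0.24616898 0.15032894] [ 0.37172869 -0.02056585  0.0228749 ]
```

View pics/s1.png

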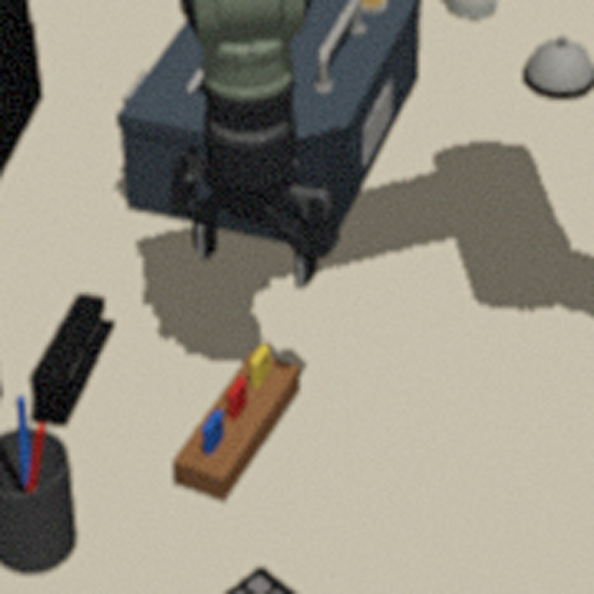

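View pics/t1.png

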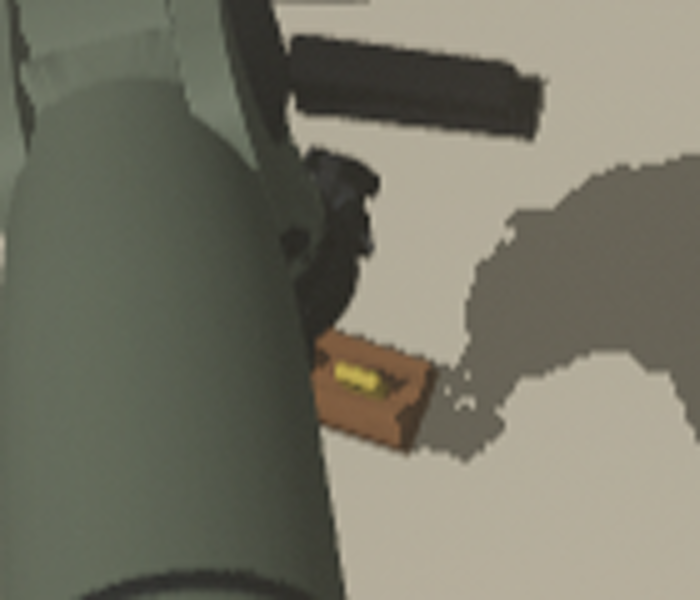

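The fingers sit on either side of the yellow key's line (side view, fingers at about (205,250) and (303,275), key at (260,365)). Next I'll descend and grasp.

```bash
python3 - <<'E'
from h import *
import cv2
s=get_state();print(s['position'])
hit=move_l([*KEY,.035],.12,until_force=8);s=get_state();print(hit,s['position'],s['contact_force'])
grab(45);s=get_state();print(s['clock'],s['position'],s['contact_force'],s['finger_gap'])
E
```

```text
[0.49039906 0.24616898 0.15032894]
False [0.49141482 0.24524906 0.03565433] [ 0.2153696  -0.21476352  0.78316148]
5.5083 [0.49075716 0.24503184 0.03517743] [-0.87947977 -0.14443048  2.43739342] 0.09269801833808745
```

```bash
python3 - <<'E'
from h import *
import cv2
s=get_state();p=s['position']
move_l([p[0],p[1],.13],.1);s=get_state();print(s['position'],s['contact_force'],s['finger_gap'])
movep([*LOCK,.20],rv(XY+np.pi/2))
sleep(.3)
s=get_state();print(s['clock'],s['position'],s['contact_force'],s['finger_gap'],s['q'])
f=grab_frame("side");cv2.imwrite("pics/s2.png",cv2.resize(f["img"][130:280,240:390,::-1],None,fx=4,fy=4,interpolation=cv2.INTER_CUBIC))
f=grab_frame("top");cv2.imwrite("pics/t2.png",cv2.resize(f["img"][170:290,310:450,::-1],None,fx=5,fy=5,interpolation=cv2.INTER_CUBIC))
for c in("side","top"): print([(r["score"],r["centre"]) for r in tip_of(c,"key_yellow_tip")])
E
```

```text
[0.49024641 0.24485138 0.12934744] [-0.51327157 -0.20301537  0.10702735] 0.09480245859264029
9.15 [ 0.46781032 -0.23942221  0.19995731] [-0.02215558  0.10545851 -0.25551456] 0.09746081444055259 [-6.13549840e-01  3.05017081e-01 -3.06706268e-01  9.59161974e-01
 -3.45506106e-06 -4.69056766e-01]
[(0.35, [334.2, 187.0])]
[]
```

View pics/s2.png

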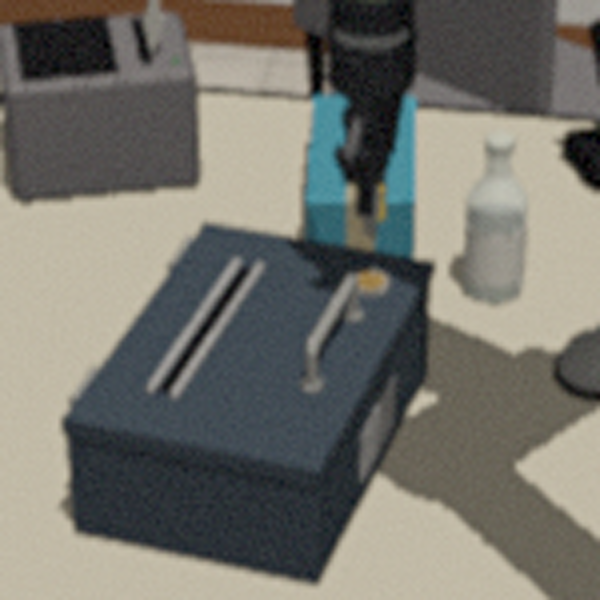

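View pics/t2.png

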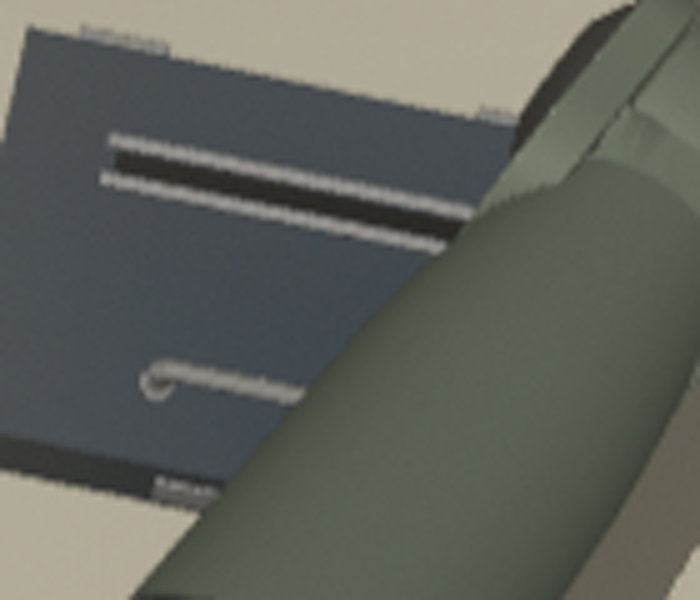

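The side view shows the gripper with the key above the brass lock (lock at crop (373,280)). The arm blocks the top view. I'll start a force-guided insertion with a spiral search.

```bash
cat > ins.py <<'E'
from h import *
import sys
R=rv(XY+np.pi/2)
x0,y0=float(sys.argv[1]),float(sys.argv[2]);tmax=float(sys.argv[3])
offs=[(0,0)]
for r,n in((1.0,6),(2.0,10),(3.,15)):
    offs+=[(r*np.cos(t),r*np.sin(t)) for t in np.arange(n)*2*np.pi/n]
C=LOCK+np.array([x0,y0])*1e-3
move_l([*C,.158],.12)
t0=get_state()['clock'];ok=False
for dx,dy in offs:
    P=C+np.array([dx,dy])*1e-3
    if get_state()['clock']-t0>tmax: break
    move_l([*P,.1565],.06)
    hit=move_l([*P,.143],.03,until_force=6)
    s=get_state();z=s['position'][2]
    print(round(s['clock'],2),(round(dx,1),round(dy,1)),hit,s['position'].round(4),s['contact_force'].round(1))
    if z<.1495: ok=True;break
    move_l([*P,.1565],.06)
print(ok)
E
python3 ins.py 0 0 2.5
```

```text
10.7 (0, 0) False [ 0.4676 -0.2397  0.1428] [0.4 0.4 0.3]
True
```

The blade went 10 mm in with no force on the first try. Now I'll push it home.

```bash
python3 - <<'E'
from h import *
s=get_state();p=s['position']
hit=move_l([p[0],p[1],.130],.02,until_force=15);s=get_state();print(s['clock'],hit,s['position'].round(4),s['contact_force'].round(1),s['wrist_torque'].round(3),s['finger_gap'])
E
```

```text
11.1333 True [ 0.468  -0.2398  0.1371] [-1.2  0.7  6.9] [0.251 0.358 0.001] 0.093283628692605
```

```bash
python3 - <<'E'
from h import *
import cv2
for k in range(2):
    s=get_state();p=s['position']
    hit=move_l([p[0],p[1],p[2]-.005],.02,until_force=18);s=get_state();print(s['clock'],hit,s['position'].round(4),s['contact_force'].round(1),s['wrist_torque'].round(3),s['finger_gap'])
f=grab_frame("side");cv2.imwrite("pics/s3.png",cv2.resize(f["img"][150:240,280:380,::-1],None,fx=6,fy=6,interpolation=cv2.INTER_CUBIC))
E
```

```text
11.3417 True [ 0.468  -0.2398  0.137 ] [-2.9  1.2  9.4] [ 0.423  0.611 -0.045] 0.09614395489561411
11.55 True [ 0.4681 -0.2399  0.1369] [-2.1  1.7  9.3] [ 0.342  0.554 -0.061] 0.10009626352226511
```

View pics/s3.png

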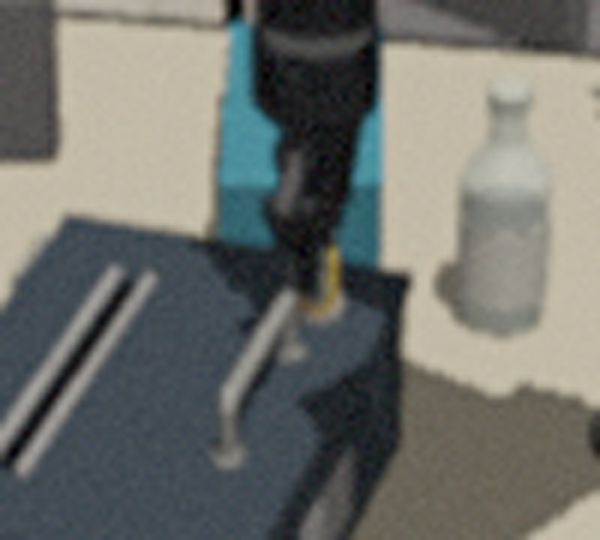

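```bash
python3 - <<'E'
from h import *
s=get_state();p=s['position'].copy()
move_l([*LOCK,.1375],.05);sleep(.1)
def st(t):
    s=get_state();print(t,round(s['clock'],2),s['position'].round(4),s['contact_force'].round(1),s['wrist_torque'].round(2),round(s['finger_gap'],3));return s
st('rel')
ex=np.array([np.cos(XY),np.sin(XY)]);ey=np.array([-ex[1],ex[0]])
for d,n in((ex,'+x'),(-ex,'-x'),(ey,'+y'),(-ey,'-y')):
    move_l([*(LOCK+d*.002),.1375],.04,until_force=5);st(n)
    move_l([*LOCK,.1375],.04)
E
```

```text
rel 11.95 [ 0.4678 -0.2398  0.1374] [-0.2  0.4  2.1] [-0.01 -0.01  0.03] 0.101
+x 12.2 [ 0.4683 -0.2399  0.1373] [-4.1  0.4  4. ] [ 0.05  1.03 -0.01] 0.096
-x 12.7 [ 0.4665 -0.2396  0.1375] [ 2.7  0.1 -0.4] [-0.15 -0.6  -0.02] 0.1
+y 13.2 [ 0.4678 -0.2382  0.1375] [-0.6 -2.7 -0.8] [-0.67  0.15 -0.02] 0.096
-y 13.7 [ 0.4675 -0.2401  0.1374] [0.4 5.2 3.7] [ 1.12 -0.16 -0.01] 0.101
```

```bash
python3 - <<'E'
from h import *
def st(t):
    s=get_state();print(t,round(s['clock'],2),s['position'].round(4),s['contact_force'].round(1),s['wrist_torque'].round(2),round(s['finger_gap'],3));return s
C=np.array([.4674,-.2391])
move_l([*C,.1375],.05);st('c')
move_l([*C,.130],.02,until_force=20);st('push')
E
```

```text
c 14.2 [ 0.4674 -0.2394  0.1375] [-0.3  0.5 -0.4] [-0.03 -0.08 -0.01] 0.097
push 14.45 [ 0.4676 -0.2395  0.137 ] [-1.9  0.8  8.3] [ 0.28  0.45 -0.04] 0.094
```

```bash
python3 - <<'E'
from h import *
def st(t):
    s=get_state();print(t,round(s['clock'],2),s['position'].round(4),s['contact_force'].round(1),s['wrist_torque'].round(2),round(s['finger_gap'],3));return s
C=np.array([.4673,-.2391])
grab(80);st('g')
for da in(.06,-.06,0):
    move_l([*C,.1375],.05,rot=rv(XY+np.pi/2+da));st(da)
    move_l([*C,.125],.03,until_force=30);st('push')
E
```

```text
g 14.67 [ 0.4676 -0.2395  0.1371] [-1.   1.6  9.3] [0.3  0.45 0.02] 0.088
0.06 14.92 [ 0.4673 -0.2392  0.1375] [0.1 0.3 0.8] [ 0.02 -0.03  0.  ] 0.091
push 15.17 [ 0.4675 -0.2393  0.1371] [-2.2  1.5  9.5] [0.36 0.63 0.02] 0.092
-0.06 15.43 [ 0.4674 -0.2392  0.1374] [-0.1  0.1  2. ] [-0.01  0.07 -0.02] 0.092
push 15.68 [ 0.4675 -0.2393  0.1371] [-2.2  1.7 10.2] [ 0.35  0.63 -0.02] 0.089
0 15.93 [ 0.4673 -0.2391  0.1374] [-0.4 -0.1  2.4] [0.08 0.14 0.02] 0.09
push 16.18 [ 0.4675 -0.2392  0.1371] [-2.4  1.4 10.3] [ 0.36  0.66 -0.05] 0.094
```

The stop is stiff and stays at the same height wherever I push, so I take it as the shoulder on the face. Now I'll turn clockwise in steps, watching the torque.

```bash
python3 - <<'E'
from h import *
def st(t):
    s=get_state();print(t,round(s['clock'],2),s['position'].round(4),s['contact_force'].round(1),s['wrist_torque'].round(3),round(s['finger_gap'],3));return s
C=np.array([.4674,-.2391])
for d in(.3,.6,.9,1.2,1.5,1.6):
    move_l([*C,.1371],.05,rot=rv(XY+np.pi/2-d));st(d)
E
```

```text
0.3 16.63 [ 0.4678 -0.2393  0.1373] [0.8 0.  3.5] [-0.042 -0.069 -0.001] 0.093
0.6 17.08 [ 0.4676 -0.2395  0.1373] [ 0.  -0.5  5.9] [-0.183 -0.014  0.023] 0.091
0.9 17.53 [ 0.4675 -0.2396  0.1373] [ 0.6 -2.   4.4] [-0.334  0.07   0.056] 0.09
1.2 17.98 [ 0.4672 -0.2397  0.1373] [-1.3 -1.9  6.3] [-0.377  0.228  0.041] 0.089
1.5 18.43 [ 0.467  -0.2397  0.1373] [-1.7 -1.9  5.3] [-0.367  0.393 -0.017] 0.09
1.6 18.68 [ 0.4669 -0.2397  0.1373] [-2.  -2.   6.6] [-0.387  0.418  0.064] 0.094
```

```bash
python3 - <<'E'
from h import *
def st(t):
    s=get_state();print(t,round(s['clock'],2),s['position'].round(4),s['contact_force'].round(1),s['wrist_torque'].round(3),round(s['finger_gap'],3),Ro.from_rotvec(s['eef_rot']).as_matrix()[:2,0].round(3));return s
C=np.array([.4672,-.2393])
for d in(1.68,1.74,1.8,1.86):
    move_l([*C,.1372],.05,rot=rv(XY+np.pi/2-d));s=st(d)
    if abs(s['wrist_torque'][2])>.35: break
E
```

```text
1.68 18.93 [ 0.4668 -0.2397  0.1373] [-2.4 -0.9  5.2] [-0.333  0.261  0.05 ] 0.092 [ 0.968 -0.25 ]
1.74 19.18 [ 0.4667 -0.2397  0.1373] [-1.3 -2.2  5.2] [-0.287  0.33   0.065] 0.085 [ 0.952 -0.308]
1.8 19.43 [ 0.4667 -0.2397  0.1373] [-2.4 -0.8  5.7] [-0.279  0.41   0.127] 0.091 [ 0.931 -0.364]
1.86 19.68 [ 0.4667 -0.2394  0.1373] [-1.4  0.2  6.1] [-0.118  0.357  0.161] 0.093 [ 0.908 -0.419]
```

The torque rises past 1.74 rad, so the cylinder is at its stop. I'll ease back into the play, release, back off and look.

```bash
python3 - <<'E'
from h import *
import cv2
def st(t):
    s=get_state();print(t,round(s['clock'],2),s['position'].round(4),s['contact_force'].round(1),s['wrist_torque'].round(3),round(s['finger_gap'],3));return s
C=np.array([.4671,-.2395])
move_l([*C,.1372],.05,rot=rv(XY+np.pi/2-1.64));st('ease')
let_go();st('open')
move_l([*C,.215],.15);st('up')
f=grab_frame("side");cv2.imwrite("pics/s4.png",cv2.resize(f["img"][150:240,280:380,::-1],None,fx=6,fy=6,interpolation=cv2.INTER_CUBIC))
for n in("key_yellow","key_yellow_tip","lock_face"): print(n,[(r["score"],r["centre"]) for r in tip_of("side",n)])
E
```

```text
ease 20.05 [ 0.467  -0.2395  0.1373] [-0.2 -0.   5.3] [-0.027  0.129 -0.039] 0.091
open 20.78 [ 0.4671 -0.2395  0.1372] [ 0.2  0.  -0.4] [0.052 0.014 0.008] 1.003
up 21.45 [ 0.4668 -0.2393  0.2144] [ 0.   0.6 -0.7] [-0.04   0.051 -0.012] 0.996
key_yellow [(0.63, [332.4, 205.0]), (0.18, [273.8, 209.4])]
key_yellow_tip [(0.58, [334.8, 204.3])]
lock_face [(0.35, [318.9, 218.6])]
```

View pics/s4.png

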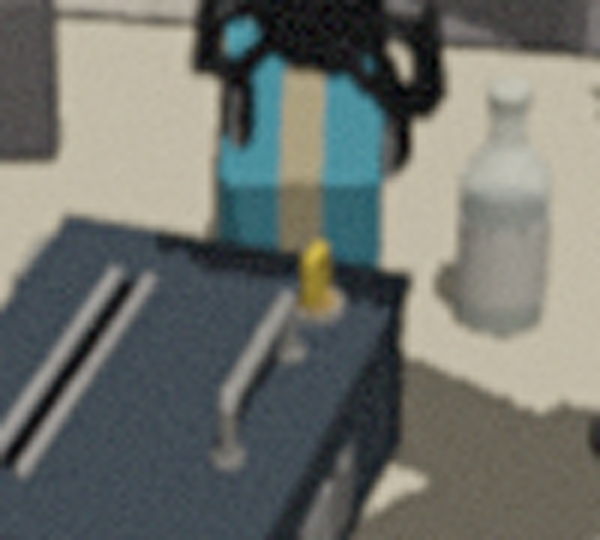

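The key stands in the lock at crop (317,280) with its bow along the box's y. To check how far in it is, I'll press on top of the bow with the fingers shut (0.164 expected if home).

```bash
python3 - <<'E'
from h import *
import cv2
from vis import proj
def st(t):
    s=get_state();print(t,round(s['clock'],2),s['position'].round(4),s['contact_force'].round(1),s['wrist_torque'].round(3),round(s['finger_gap'],3));return s
C=np.array([.4671,-.2393])
grab(30);st('shut')
move_l([*C,.175],.15)
h=move_l([*C,.155],.02,until_force=6);print(h);st('touch')
p=get_state()['position'];h=move_l([p[0],p[1],p[2]-.008],.02,until_force=25);print(h);st('press')
move_l([*C,.235],.2);st('up')
E
```

```text
shut 22.42 [ 0.4671 -0.2395  0.215 ] [-0.   0.3  0. ] [ 0.015  0.032 -0.009] 0.002
True
touch 23.42 [ 0.4677 -0.2398  0.1662] [-0.1  0.4  5.6] [0.036 0.058 0.027] -0.001
True
press 23.71 [ 0.4714 -0.2419  0.166 ] [-0.   0.3  7.9] [0.113 0.001 0.001] -0.001
up 24.21 [ 0.4672 -0.2393  0.2349] [ 0.5 -0.2 -1. ] [-0.031 -0.001  0.007] 0.004
```

```bash
python3 - <<'E'
from h import *
def st(t):
    s=get_state();print(t,round(s['clock'],2),s['position'].round(4),s['contact_force'].round(1),s['wrist_torque'].round(3));return s
P=boxpt(-.015,-.075);print(P)
move_l([*P,.2],.2);move_l([*P,.132],.2)
print(move_l([*P,.115],.02,until_force=6));st('touch')
move_l([*P,.235],.2);st('up')
E
```

```text
[ 0.52732048 -0.21904556]
True
touch 25.73 [ 0.5278 -0.2193  0.1246] [-0.7 -0.   5.7] [0.112 0.251 0.003]
up 26.44 [ 0.5268 -0.2187  0.2339] [ 0.1  0.7 -0.7] [-0.015  0.021  0.037]
```

The lid reads 0.1246, but the bow top reads about 1.6 mm too high. The key could be tilted or not quite seated, so I'll probe both ends of the bow and press harder.

```bash
python3 - <<'E'
from h import *
def st(t):
    s=get_state();print(t,round(s['clock'],2),s['position'].round(4),s['contact_force'].round(1),s['wrist_torque'].round(2));return s
K=np.array([.4671,-.2393]);ey=np.array([-np.sin(XY),np.cos(XY)])
R=rv(XY)
for k,F in((-.014,8),(.014,8)):
    P=K+ey*k
    move_l([*P,.176],.25,rot=R)
    move_l([*P,.158],.03,until_force=F);st(k)
    move_l([*P,.176],.25)
P=K
move_l([*P,.176],.25)
print(move_l([*P,.155],.03,until_force=45));st('press')
move_l([*P,.176],.25)
move_l([*P,.158],.03,until_force=6);st('touch')
move_l([*P,.20],.25)
E
```

```text
-0.014 27.41 [ 0.4669 -0.2545  0.1655] [-1.5 -0.7  7.1] [-0.16  0.14  0.03]
0.014 28.34 [ 0.47   -0.2259  0.166 ] [-0.8  1.1  5.7] [ 0.27  0.08 -0.01]
True
press 29.39 [ 0.4704 -0.2412  0.1655] [-4.6  1.6 12.5] [0.48 0.96 0.03]
touch 30.06 [ 0.4678 -0.2397  0.1661] [-0.9  0.   5.6] [0.11 0.13 0.03]
```

```bash
python3 - <<'E'
from h import *
def st(t):
    s=get_state();print(t,round(s['clock'],2),s['position'].round(4),s['contact_force'].round(1),s['wrist_torque'].round(2));return s
P=boxpt(-.07,0);print(P)
move_l([*P,.205],.25);move_l([*P,.182],.25)
move_l([*P,.162],.02,until_force=6);st('bar')
move_l([*P,.200],.25)
E
```

```text
[ 0.48373459 -0.13688553]
bar 31.83 [ 0.4838 -0.1369  0.1694] [-0.   1.3  4.9] [0.03 0.15 0.05]
```

```bash
python3 - <<'E'
from h import *
def st(t):
    s=get_state();print(t,round(s['clock'],2),s['position'].round(4),s['contact_force'].round(1),s['wrist_torque'].round(2));return s
K=np.array([.4671,-.2393])
move_l([*K,.200],.3);move_l([*K,.169],.2)
for z in(.1655,.164,.162,.160):
    h=move_l([*K,z],.02,until_force=50);s=st((z,h))
    if h or s['contact_force'][2]>33: break
move_l([*K,.18],.25)
E
```

```text
(0.1655, False) 33.24 [ 0.4677 -0.2391  0.1663] [-0.5  0.9  4.8] [ 0.11  0.07 -0.01]
(0.164, False) 33.49 [ 0.4683 -0.2397  0.1659] [-0.5  0.7 11.5] [ 0.31  0.23 -0.05]
(0.162, False) 33.74 [ 0.4694 -0.2405  0.1655] [-2.3  1.2 20. ] [ 0.4   0.32 -0.  ]
(0.16, False) 33.99 [ 0.4703 -0.241   0.1652] [-3.2  3.5 30.3] [0.68 0.55 0.  ]
```

```bash
python3 - <<'E'
from h import *
def st(t):
    s=get_state();print(t,round(s['clock'],2),s['position'].round(4),s['contact_force'].round(1),s['wrist_torque'].round(2));return s
K=np.array([.4671,-.2393])
move_l([*K,.169],.2)
move_l([*K,.1655],.03);st('touch')
move_l([*K,.150],.06,until_force=60);st('x')
move_l([*K,.169],.25)
move_l([*K,.1655],.03);st('touch')
move_l([*K,.20],.25)
E
```

```text
touch 34.76 [ 0.4675 -0.2396  0.1661] [-1.2  0.4  5.7] [ 0.14  0.18 -0.03]
x 34.99 [ 0.4721 -0.2428  0.1654] [-2.8  1.9 16.8] [0.54 0.81 0.02]
touch 35.51 [ 0.468  -0.2399  0.166 ] [-0.1 -0.6  7.3] [ 0.11  0.03 -0.  ]
```

```bash
python3 - <<'E'
from h import *
def st(t):
    s=get_state();print(t,round(s['clock'],2),s['position'].round(4),s['contact_force'].round(1),s['wrist_torque'].round(2),round(s['finger_gap'],3));return s
K=np.array([.4673,-.2394])
ex=np.array([np.cos(XY),np.sin(XY)]);ey=np.array([-ex[1],ex[0]])
let_go()
R=rv(XY)
move_l([*K,.137],.2);st('down')
grab(90);st('grab')
move_l([*K,.132],.05);st('p')
for d in(ex,-ex,ey,-ey):
    move_l([*(K+d*.0025),.131],.06);s=st(d.round(1))
move_l([*K,.131],.05,rot=rv(XY,.04,XY));st('tilt+')
move_l([*K,.131],.05,rot=rv(XY,-.04,XY));st('tilt-')
move_l([*K,.131],.05,rot=rv(XY,.04,XY+np.pi/2));st('tiltb+')
move_l([*K,.131],.05,rot=rv(XY,-.04,XY+np.pi/2));st('tiltb-')
E
```

```text
down 37.05 [ 0.4672 -0.2393  0.1371] [0.2 0.6 0.6] [-0.    0.05  0.  ] 1.003
grab 37.74 [ 0.4674 -0.2395  0.1373] [-0.9  0.8  3.3] [ 0.07  0.21 -0.03] 0.09
p 37.99 [ 0.4677 -0.2397  0.1363] [-10.1   6.5  35.4] [1.44 2.38 0.02] 0.085
[ 1.  -0.1] 38.24 [ 0.468  -0.2398  0.1362] [-18.9   8.4  48.9] [1.91 4.18 0.02] 0.09
[-1.   0.1] 38.49 [ 0.4674 -0.2398  0.1364] [-5.8  6.2 38.1] [ 1.64  1.44 -0.04] 0.088
[0.1 1. ] 38.74 [ 0.4678 -0.2394  0.1363] [-13.5   2.4  42.1] [ 0.39  3.1  -0.04] 0.091
[-0.1 -1. ] 38.99 [ 0.4676 -0.2401  0.1362] [-10.9  13.9  46.8] [3.16 2.52 0.05] 0.089
tilt+ 39.24 [ 0.4684 -0.2401  0.1363] [-9.5  5.4 40.1] [ 1.26  2.13 -0.06] 0.088
tilt- 39.49 [ 0.4673 -0.2401  0.1362] [-12.7   6.4  41. ] [1.5  2.69 0.09] 0.091
tiltb+ 39.74 [ 0.4679 -0.2405  0.1363] [-12.    4.9  40.7] [ 1.07  3.08 -0.13] 0.086
tiltb- 39.99 [ 0.4677 -0.2409  0.1362] [-12.6   4.8  41.5] [1.44 2.74 0.15] 0.084
```

Holding about 45 N while wiggling doesn't move the key any deeper, so that is its hard stop. I'll confirm the turn stop, release, and go for the handle.

```bash
python3 - <<'E'
from h import *
import cv2
def st(t):
    s=get_state();print(t,round(s['clock'],2),s['position'].round(4),s['contact_force'].round(1),s['wrist_torque'].round(3),round(s['finger_gap'],3));return s
K=np.array([.4673,-.2394])
move_l([*K,.1366],.05,rot=rv(XY-.25));st('turn')
move_l([*K,.1370],.05,rot=rv(XY-.08));st('back')
let_go()
move_l([*K,.222],.25)
G=boxpt(-.07,0)
movep([*G,.222],rv(XY));st('above')
f=grab_frame("side");cv2.imwrite("pics/s5.png",cv2.resize(f["img"][150:240,270:370,::-1],None,fx=6,fy=6,interpolation=cv2.INTER_CUBIC))
f=grab_frame("top");cv2.imwrite("pics/t5.png",cv2.resize(f["img"][170:290,310:450,::-1],None,fx=5,fy=5,interpolation=cv2.INTER_CUBIC))
E
```

```text
turn 40.39 [ 0.4667 -0.2399  0.1371] [-4.8 -0.6  8.3] [-0.167  1.085  0.099] 0.096
back 40.71 [ 0.4673 -0.2397  0.1372] [-2.   0.3  7.1] [-0.006  0.548  0.016] 0.091
above 42.43 [ 0.483  -0.1357  0.2208] [-0.5  0.6  0.6] [-0.035 -0.006  0.003] 0.997
```

View pics/s5.png

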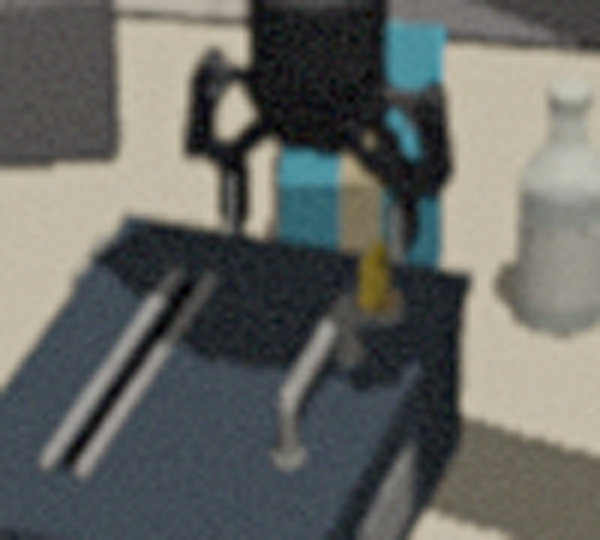

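View pics/t5.png

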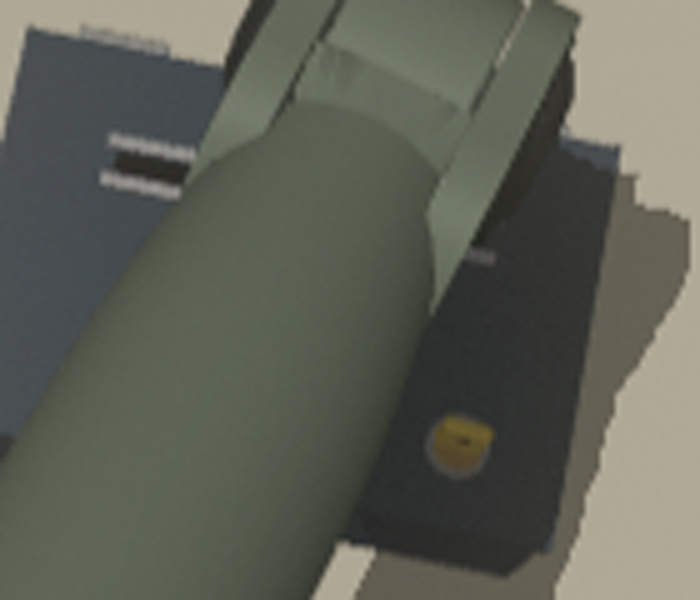

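The top view shows the key standing in the lock at (463,440), bow along the box's y. The gripper is above the bar, so I'll descend and pinch it.

```bash
python3 - <<'E'
from h import *
def st(t):
    s=get_state();print(t,round(s['clock'],2),s['position'].round(4),s['contact_force'].round(1),s['wrist_torque'].round(3),round(s['finger_gap'],3));return s
G=boxpt(-.07,0)
print(move_l([*G,.145],.15,until_force=12));st('down')
grab(80);s=st('grab')
# lift: arc from present grip
n0=s['position'];ex=np.array([np.cos(XY),np.sin(XY)])
Hx=boxpt(.11,0)
def pose(th,tilt):
    g=np.r_[Hx-ex*.1853*np.cos(.2398+th),.12+.1853*np.sin(.2398+th)]
    R=rv(XY,tilt,XY);return g+Ro.from_rotvec(R).as_matrix()[:,2]*.019,R
for th in(.05,.1):
    p,R=pose(th,.35*th/1.047);move_l(p,.06,rot=R);st(th)
E
```

```text
False
down 43.2 [ 0.484  -0.1375  0.1454] [ 0.  -0.2 -0.3] [-0.004  0.004  0.048] 1.0
grab 43.91 [ 0.4825 -0.1367  0.1453] [-4.4  0.8  6.2] [ 0.15   0.918 -0.081] 0.086
0.05 44.21 [ 0.484  -0.1369  0.1529] [-4.4 -0.4 -4.3] [-0.189  0.932 -0.086] 0.086
0.1 44.51 [ 0.4865 -0.1373  0.1618] [-5.3 -0.9 -5. ] [-0.188  1.27  -0.045] 0.084
```

```bash
cat > lift.py <<'E'
from h import *
ex=np.array([np.cos(XY),np.sin(XY)])
Hx=boxpt(.11-.0016,0)
def pose(th,tilt):
    g=np.r_[Hx-ex*.1853*np.cos(.2398+th),.12+.1853*np.sin(.2398+th)]
    R=rv(XY,tilt,XY);return g+Ro.from_rotvec(R).as_matrix()[:,2]*.019,R
def lidang():
    s=get_state();R=Ro.from_rotvec(s['eef_rot']).as_matrix()
    g=s['position']-R[:,2]*.019
    v=np.r_[(g[:2]-Hx)@ex,g[2]-.12];return np.arctan2(v[1],-v[0])-.2398,np.hypot(*v)
def st(t):
    s=get_state();print(t,round(s['clock'],2),s['position'].round(4),s['contact_force'].round(1),s['wrist_torque'].round(2),round(s['finger_gap'],3),np.round(lidang(),4));return s
E
python3 - <<'E'
from lift import *
for th in np.arange(.18,.6,.08):
    p,R=pose(th,.35*th/1.047);move_l(p,.07,rot=R);st(round(th,2))
E
```

```text
0.18 44.86 [ 0.4913 -0.138   0.1757] [-1.9 -1.6 -7.3] [-0.29  0.59 -0.01] 0.087 [0.1751 0.1853]
0.26 45.22 [ 0.4975 -0.139   0.1899] [-5.5 -1.2 -2.9] [-0.18  0.74 -0.02] 0.086 [0.2596 0.1855]
0.34 45.58 [ 0.5042 -0.14    0.2026] [-4.4 -0.3 -2.6] [-0.26  0.99 -0.05] 0.08 [0.3384 0.1857]
0.42 45.93 [ 0.5119 -0.1411  0.2145] [-4.4 -1.8 -2.6] [-0.29  1.21  0.01] 0.087 [0.4163 0.1858]
0.5 46.29 [ 0.5205 -0.1424  0.2258] [-7.5 -1.2 -4.6] [-0.2   1.54 -0.02] 0.087 [0.4942 0.1859]
0.58 46.65 [ 0.5307 -0.144   0.2375] [-8.3 -0.8  2.4] [-0.21  1.53  0.05] 0.087 [0.5797 0.1863]
```

```bash
python3 - <<'E'
from lift import *
for th in [.66,.74,.82,.9,.98,1.047]:
    p,R=pose(th,.35*th/1.047);move_l(p,.06,rot=R);s=st(round(th,2))
    if np.linalg.norm(s['contact_force'])>30: print('stop');break
import cv2
sleep(.3);st('end')
f=grab_frame("side");cv2.imwrite("pics/s6.png",cv2.resize(f["img"][100:280,220:400,::-1],None,fx=3.3,fy=3.3,interpolation=cv2.INTER_CUBIC))
f=grab_frame("top");cv2.imwrite("pics/t6.png",f["img"][:,:,::-1])
E
```

```text
0.66 47.04 [ 0.5411 -0.1456  0.2473] [-8.3 -1.4  2.6] [-0.25  1.8   0.08] 0.088 [0.658  0.1865]
0.74 47.43 [ 0.5521 -0.1473  0.2562] [-8.8 -1.5  1.8] [-0.17  2.08  0.09] 0.084 [0.7364 0.1866]
0.82 47.83 [ 0.565  -0.1492  0.2652] [-9.2 -1.4  7.2] [-0.23  1.82  0.08] 0.086 [0.8227 0.1872]
0.9 48.22 [ 0.5775 -0.1512  0.2722] [-8.5 -1.6  7.6] [-0.21  1.96  0.08] 0.082 [0.902  0.1873]
0.98 48.61 [ 0.5903 -0.1531  0.2781] [-8.1 -1.3  8.2] [-0.21  2.23  0.13] 0.081 [0.9801 0.1875]
1.05 48.96 [ 0.6025 -0.155   0.283 ] [-6.4 -1.7 10.4] [-0.26  1.71  0.1 ] 0.084 [1.0522 0.1881]
end 49.26 [ 0.6025 -0.155   0.283 ] [-6.7 -1.7 10.8] [-0.27  1.59  0.11] 0.081 [1.0517 0.1881]
```

View pics/s6.png

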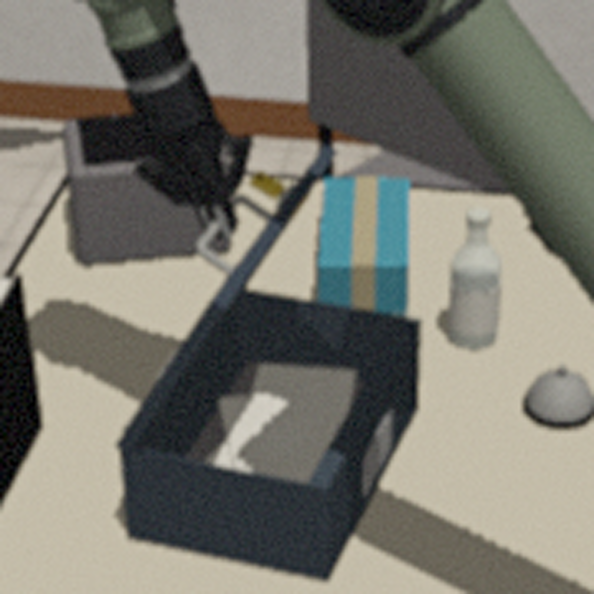

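View pics/t6.png

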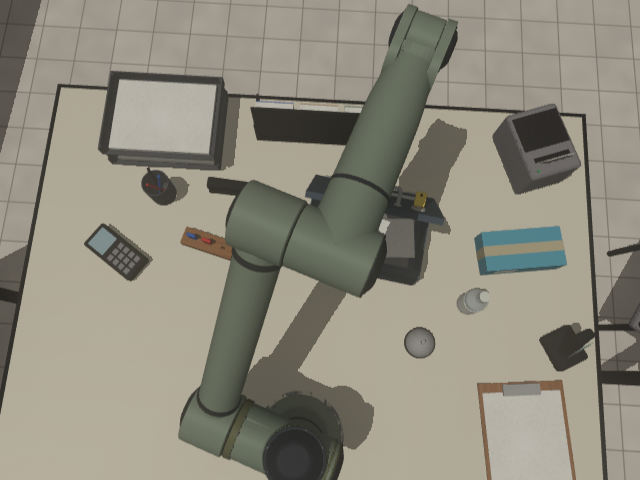

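```bash
python3 - <<'E'
from lift import *
from scipy.optimize import least_squares
import re
D=[(.05,.4840,-.1369,.1529),(.1,.4865,-.1373,.1618),(.18,.4913,-.138,.1757),(.26,.4975,-.139,.1899),(.34,.5042,-.14,.2026),(.42,.5119,-.1411,.2145),(.5,.5205,-.1424,.2258),(.58,.5307,-.144,.2375),(.66,.5411,-.1456,.2473),(.74,.5521,-.1473,.2562),(.82,.565,-.1492,.2652),(.9,.5775,-.1512,.2722),(.98,.5903,-.1531,.2781),(1.047,.6025,-.155,.283)]
G=[]
for th,x,y,z in D:
    R=Ro.from_rotvec(rv(XY,.35*th/1.047,XY)).as_matrix();g=np.array([x,y,z])-R[:,2]*.019
    G.append([(g[:2]-Hx)@ex,g[2]-.12])
G=np.array(G)
f=lambda p:np.hypot(G[:,0]-p[0],G[:,1]-p[1])-.1853
r=least_squares(f,[0,0]);print(r.x,np.abs(r.fun).max())
f3=lambda p:np.hypot(G[:,0]-p[0],G[:,1]-p[1])-p[2]
q=least_squares(f3,[0,0,.1853]);print(q.x,np.abs(q.fun).max())
for c in(r.x,q.x):
    print([round(np.arctan2(g[1]-c[1],-(g[0]-c[0]))-.2398,3) for g in G[[0,1,-1]]])
E
```

```text
[0.00122575 0.00276948] 0.0004908896079008351
[ 0.00458744 -0.00048348  0.18975387] 0.0001474751509715766
[np.float64(0.028), np.float64(0.078), np.float64(1.042)]
[np.float64(0.04), np.float64(0.089), np.float64(1.03)]
```

```bash
python3 - <<'E'
from lift import *
from vis import proj
import cv2
for c in("side","top"):
    f=grab_frame(c);im=f["img"][:,:,::-1].copy()
    x0,y0=(270,125) if c=="side" else (300,165);W,Hh=(80,110) if c=="side" else(150,70)
    k=6 if c=="side" else 5
    z=cv2.resize(im[y0:y0+Hh,x0-20:x0-20+W+20],None,fx=k,fy=k,interpolation=cv2.INTER_CUBIC)
    for th,col in((.987,(0,0,255)),(1.047,(0,255,0)),(1.107,(255,0,0))):
        pts=[]
        for y in(-.16,.16):
            for (r,h) in((.22,0),(.22,.004)):
                u=.11-.0006-r*np.cos(th)+h*np.sin(th);pts.append(np.r_[boxpt(u,y),.12+r*np.sin(th)+h*np.cos(th)])
        uv=(proj(f,np.array(pts))-[x0-20,y0]+.5)*k-.5
        uv=uv.astype(int)
        cv2.line(z,tuple(map(int,uv[1])),tuple(map(int,uv[3])),col,1);cv2.circle(z,tuple(map(int,uv[1])),3,col,-1)
    cv2.imwrite(f"pics/ov_{c}.png",z)
st('now')
E
```

```text
now 49.46 [ 0.6024 -0.1549  0.283 ] [-6.  -1.5 10.2] [-0.26  1.55  0.05] 0.085 [1.0517 0.1881]
```

View pics/ov_side.png

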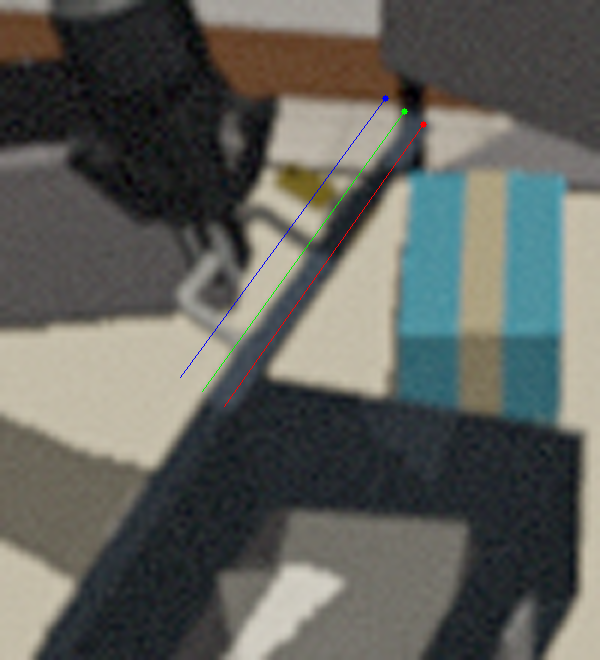

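View pics/ov_top.png

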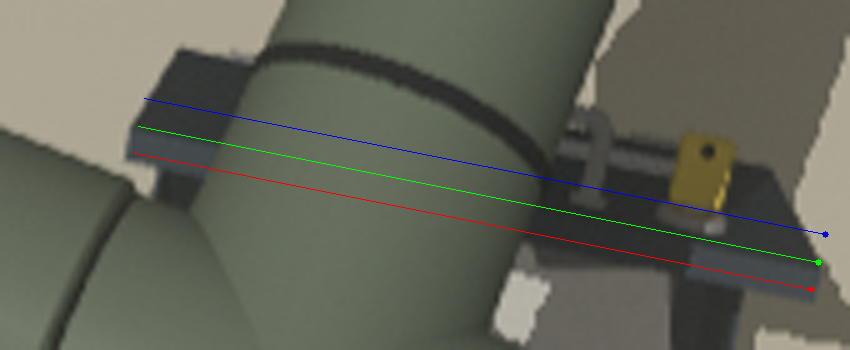

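The overlay of the lid's front edge at 60° lies on the actual edge in both views (top, green line to (818,262)). The arc fit gives 1.03–1.05 rad, the pinch is steady and the key is in the lock. I'll hand it in.

```bash
python3 - <<'E'
from lift import *
st('pre');print(sign_off())
E
```

```text
pre 49.46 [ 0.6024 -0.1549  0.283 ] [-6.  -1.5 10.2] [-0.26  1.55  0.05] 0.085 [1.0517 0.1881]
the job is handed in; nothing more can be done
None
```

The job is handed in at 49.5 s of the 64 s allowed: the lid is open at about 60° and the gripper still holds its handle. One check disagreed: the key may sit about 2 mm short of fully in.

**What I did:** I took the yellow key from the block and put it in the lock, where the blade entered on the first try. I pushed it to a hard stop and turned it clockwise until the torque rose at the cylinder's stop. After releasing it, I probed and pushed it again, then pinched the bar and lifted the lid along its arc.

**Checks that agreed:**
- **Lid angle:** the arc fits gave 1.03–1.05 rad, and a 60° outline of the lid's front edge matched both camera views. The pose and forces were steady before I handed it in.
- **Lock:** the lid lifted freely, so the cam had released. The key is still in the lock.
- **Other objects:** I only touched the keys, lock, lid and handle. In the last top view the red and blue keys and most other items looked unmoved; the arm hid part of the counter.

**Check that disagreed:** touching the top of the key's bow read about 0.166 m, where a key fully in should read 0.164 m. The lid and the handle bar read within 0.6 mm of where they should be. Pushing with 40–49 N while wiggling did not move it further, so I took that as its stop.

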